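# Hold a drilled shelf bracket against the sprung plate of an assembly jig

## Task

Slide the jaw of the small vise fully open by its knob, lift the finished L-shaped wooden bracket straight out, and hold it for a helper who will screw it on: press its flat back against the face of the jig's sprung backing plate, upright and square, outlines matching, so that the plate is pushed in about half of its travel (about 12 mm, a steady push of roughly 8 N; never right to the end stop). Finish while still gripping and pressing the bracket there, clear of the worktop: do not put it down or let go. Leave the egg cup, ramekin and jar of olives where they stand.

Things in the scene. Friction and masses are not known exactly. Their poses are not given: they have to be found in the camera images.
- vise_jaw (a joint): opening of the vise's sliding jaw in m: 0 shut, 0.045 fully open. It slides along the vise's -x, away from the fixed jaw, needs about 4 N and stays where it is left. Shut, its 9 mm thick lip reaches 7 mm over the bracket's toe and keeps the bracket in; from about 0.012 on the toe is free.
- jaw_knob (a point): grip point on the upright round steel knob of the sliding jaw, on its axis, 60 mm above the worktop. The post is 16 mm in diameter (its cap, the top 6 mm, 20 mm). The knob's top is 78 mm above the worktop, the jaw's flat top 40 mm. Axes as the vise's.
- vise: grey drill vise fixed to the worktop, bed 170 x 70 x 15 mm (x -130 to +40). Origin on the worktop under the middle of the clamped bracket's upright; z up; +x points to the fixed jaw (60 mm wide, top 45 mm above the worktop, face at x = +14.5). The dark steel sliding jaw (50 mm wide) opens along -x; its knob is at x = -58 mm, y = 0 when shut.
- bracket: the finished part: pale wood, about 0.16 kg, 50 mm wide (y), L-shaped from the side: an upright 28 mm thick (x -14 to +14) and 60 mm tall with two holes, and a 14 mm high toe at the foot of its front, to x = -26. Origin mid-underside of the upright, z up; flat back at x = +14. Stands on the vise's bed, 15 mm above the worktop, axes as the vise's; its side faces (50 mm apart) are free to grip.
- jig: plywood assembly jig fixed to the worktop: base 18 mm high, x +5 to +105 mm, 90 mm wide, with a fixed fence (x +57 to +75, 80 mm wide, top 98 mm above the worktop). Origin on the worktop under the middle of the backing plate's front face at rest; +x is the direction to press, z up. In front of the plate (x below 0) is bare worktop.
- backing_plate: pale wooden plate 50 mm wide (y), 60 mm tall, 12 mm thick, same outline as the bracket's back, on two sprung rods before the jig's fence. Origin at the middle of the lower edge of its front face, 30 mm above the worktop; axes as the jig's. Pressed, it slides along +x from 0 to its end stop at 24 mm; spring 700 N/m, zero at rest (12 mm is 8.4 N).
- egg_cup: bystander: cream egg cup, 50 mm in diameter, 61 mm tall; origin under its middle. A wall shelf hangs above and behind it, about 0.5 m over the worktop, its front edge about 0.67 m ahead of the robot's base: swing the arm drawn in so that the wrist stays clear of it
- ramekin: bystander: white ramekin, 97 mm in diameter, 42 mm tall; origin under its middle
- jar_olives: bystander: jar of olives with a yellow lid, 85 mm in diameter, 110 mm tall; origin under its middle
Things that resemble listed ones, but are neither listed nor needed, are in the scene too. What is shaped like the vise but blue or red is not meant.

How it is judged:
By the outcome, as a careful person would: the job done as asked, in the order asked, and still so for the second after the job is handed in, while the arm keeps its last pose, push and grip.
It also fails if it takes over 51 s, if anything falls off the work surface, if the arm or the gripper's body presses on something with over 40 N, if the wrist force passes 120 N, or if a joint passes its speed limit or range.

## Robot

A 6-joint arm with a two-finger parallel gripper is mounted at the origin on a cart in front of the work surface, level with it; the furniture and walls round the work are solid. World frame = base frame: x ahead of the robot, y to its left, z up, the work surface at z = 0. Lengths are in m, angles in rad, forces in N, time in s.
With the tool pointing down it reaches from about 0.3 to 0.775 m from the base axis. Payload 14.6 kg.
Tool frame: the origin (TCP) lies at the very end of the fingers, on their centre line; the grasp point (between the pads) lies 19 mm behind it; z points along the fingers, y is the line along which they close (so a half turn about z gives the same grasp; the last joint's range is limited). The gripper opens to 85 mm and grips with 20 to 120 N. Pads are 22 mm wide; open, the fingers measure 114 mm over their backs; the gripper's body (76 mm by 85 mm) begins 54 mm behind the grasp point. The pads swing forward as they close: fully open they stand 13 mm farther back than shut.
Start: joints at [-1.324, 0.3, 1.521, -0, 1.321, -0.067], TCP at [0.17, -0.523, 0.197] pointing down, gripper open.
Joint ranges: [-3.03, 3.03], [-0.79, 2.21], [0.23, 2.52], [-1.04, 4.18], [0, 3.07], [-2.55, 2.55]. Speed limits (rad/s): [2.22, 2.22, 2.57, 3.14, 3.14, 3.14].

## Interface

Orientations are given as a rotation vector (axis times angle).
In Python, from station import manip, viewer, hand_in, finder gives the robot as it stands. The module is installed in compiled form; this text tells all that it offers.
- The arm moves only by the tool servo_tool, never from a script. Its argument "series" is a list of rows, each an object with "translation": the shift along the tool's x, y, z in cm, a list of three; "roll": the turn about the tool's z in rad. In form: [{"translation": [x, y, z], "roll": roll}, ...]. A call has 1 to 8 rows; each row shifts and turns the commanded pose from where the row before left it, along the tool's axes as they then stand; what a row does not reach is not made up. A row lasts 1/12 s, in which the tool goes at most 41.7 mm and 7.16 degrees, less where a joint would pass 70% of its speed; a pose out of reach is approached as far as the arm can. A call with a gripper value outside its range is refused whole. "jaw" is the finger opening in cm, from 0 to 8.54, set as the call begins (left out, the last holds). The fingers move at their own pace and stop on an object; "newtons" is the grip in N (left out, the last holds). Time passes only in rows, so rows that do not move let the fingers close. It gives the time, the measured TCP pose, the force, the opening and the grip force at its end, in the units of the state.
- manip.get_state(): the state, without advancing time (a new reading comes with each control period).
- viewer.capture(name): name is "scene" or "top"; returns (picture, depth): 480x640x3 uint8, red, green, blue; 480x640 float32, m along the optical axis (not along the pixel's ray), 0 where there is no reading.
- viewer.camera_params(name): a dict with "vfov" (degrees; the focal length in pixels is half the picture's height over the tangent of half this angle, whatever the lens; pixels are square), "cx", "cy" (the principal point, pixels), "cam_to_world" (4x4, takes a point from camera to world coordinates). Camera axes: x right, y up, looking along -z (the intrinsics and any distortion apply to the point x, -y, -z); pixel columns grow to the right and rows downward; lengths in m; the calibration is good to about 2 mm. A picture is of the moment at which its call begins. camera_params takes no time and is no camera call.
- hand_in(): hands the job in; it is judged then, once.
Trained networks look in the newest picture that a camera, given by its name, has taken for a name from the list of things; names that differ only in an ending like _2 or _b are one class to them, and where a whole thing is asked for, a point or a joint stands for the part that bears it (a point fixed in the world has none). Each returns a list of dicts, best first, with "score" (0 to 1); they miss things now and then, are a little off and sometimes report something else, mostly with a low value. They report only what shows in the picture. A call takes as long as a camera call. They do not tell look-alikes from the thing itself.
- finder.recognise(camera, query): "location" ([row, column] in pixels, amid what is visible of it).
- finder.pinpoint(camera, query): "location" ([row, column] in pixels: a listed point, or the origin of a listed thing).
The state is a dict: "time": time; "joints": joint angles; "qvel": joint speeds; "joint_efforts": joint torques, N m; "tool_pos": TCP position; "orientation": TCP orientation; "contact_force": force on the tool from outside, world axes, zero at the start; "ft_torque": the same for the moment, N m; "opening": finger opening in m; "gripper_force": force on a finger pad.
Only numpy, scipy, OpenCV 4.12 (cv2) and the standard library are available. Lean on these libraries where they do the work, as an engineer would, in place of code of your own. Each camera call takes 0.05 s, during which the arm holds its last target. There are 200 camera calls.

## Working session

There is one attempt and no reset: what is moved stays moved. The work goes in short steps, Python scripts to look and compute and a tool call to move; the robot and the scene stay as the last step left them, time stands still between calls to the robot, and variables do not carry over. Pictures are saved under pics/ and viewed, at most 10 in all, crops included, and the job is handed in when it is done.

Besides the shell and the picture viewer there is one more tool, called after "Request:" as a command line: name --argument value ..., lists and objects as JSON in quotes. servo_tool: Moves the arm, as the interface text tells. Its arguments: {"type":"object","properties":{"series":{"type":"array","items":{"type":"object","properties":{"translation":{"type":"array","items":{"type":"number"}},"roll":{"type":"number"}}}},"jaw":{"type":"number"},"newtons":{"type":"number"}},"required":["series"]}

```bash
mkdir -p pics
cat > h.py <<'E'
import numpy as np, cv2
from station import manip, viewer, finder
def cap(n):
    p,d=viewer.capture(n); return p,d,viewer.camera_params(n)
def px2w(c,r,col,depth=None,z=None):
    f=240/np.tan(np.radians(c['vfov'])/2); T=np.array(c['cam_to_world'])
    k=c.get('dist')
    v=np.array([(col-c['cx'])/f,-(r-c['cy'])/f,-1.])
    if depth is not None: return (T@np.r_[v*depth,1])[:3]
    w=T[:3,:3]@v; o=T[:3,3]; return o+w*(z-o[2])/w[2]
def cloud(d,c):
    rr,cc=np.mgrid[0:480,0:640]; f=240/np.tan(np.radians(c['vfov'])/2); T=np.array(c['cam_to_world'])
    P=np.stack([(cc-c['cx'])/f*d,-(rr-c['cy'])/f*d,-d],-1)
    return P@T[:3,:3].T+T[:3,3]
E
python3 - <<'E'
from h import *
print(manip.get_state())
for n in ('scene','top'):
    p,d,c=cap(n); cv2.imwrite(f'pics/{n}0.png',p[:,:,::-1]); np.save(f'{n}0.npy',d)
    print(n,{k:(np.round(v,3).tolist()) for k,v in c.items()})
    for q in ('vise','jaw_knob','bracket','jig','backing_plate','egg_cup','ramekin','jar_olives'):
        for r in finder.pinpoint(n,q)[:4]: 
            l=r['location']; i,j=[int(round(x)) for x in l]
            print(q,np.round(l,1),round(r['score'],2),np.round(px2w(c,*l,z={'jaw_knob':.06,'bracket':.015,'backing_plate':.03}.get(q,0)),3), np.round(px2w(c,*l,depth=d[min(i,479),min(j,639)]),3))
E
```

```text
{'time': 0.0, 'joints': array([-1.32366138e+00,  3.00468729e-01,  1.52160216e+00,  1.64607544e-05,
        1.32069499e+00, -6.65752174e-02]), 'qvel': array([-1.42522371e-04,  6.42676337e-04,  5.13499057e-04, -5.96737657e-04,
        8.65761845e-05, -3.69486400e-04]), 'joint_efforts': array([-2.01720813e-04, -5.43503022e+01, -3.61796057e+01, -1.15486541e-04,
        3.98746648e-03, -9.15480939e-06]), 'tool_pos': array([ 0.16967023, -0.52288079,  0.19681372]), 'orientation': array([-3.10187018e+00, -4.90567508e-01,  1.41152459e-04]), 'contact_force': array([ 0.1529448 , -0.34049992, -0.36702979]), 'ft_torque': array([-0.02418445,  0.01334043,  0.02976267]), 'gripper_force': 0.0, 'opening': 0.08523033158387446}
scene {'vfov': 55.399, 'cx': 320.425, 'cy': 240.722, 'cam_to_world': [[-0.694, 0.627, -0.353, 0.037], [-0.72, -0.605, 0.34, 0.547], [-0.0, 0.49, 0.872, 1.244], [0.0, 0.0, 0.0, 1.0]]}
vise [248.8 293.9] 0.91 [0.578 0.141 0.   ] [0.564 0.151 0.031]
vise [238.5 380.8] 0.88 [ 0.416 -0.08   0.   ] [ 0.413 -0.076  0.008]
vise [410.  226.3] 0.87 [0.349 0.585 0.   ] [0.346 0.585 0.012]
v
[... 1488 characters left out ...]
ob [341.8 180.3] 0.53 [0.289 0.571 0.06 ] [0.29  0.575 0.044]
bracket [227.2 302.8] 0.66 [0.589 0.128 0.015] [0.577 0.129 0.069]
bracket [226.3 302.4] 0.61 [0.592 0.128 0.015] [0.578 0.129 0.078]
bracket [216.9 400.7] 0.41 [ 0.563 -0.203  0.015] [ 0.565 -0.205  0.004]
jig [215.2 404. ] 0.62 [ 0.569 -0.218  0.   ] [ 0.561 -0.21   0.038]
backing_plate [215.4 404.4] 0.46 [ 0.562 -0.213  0.03 ] [ 0.56  -0.211  0.038]
egg_cup [191.  333.6] 0.75 [0.698 0.001 0.   ] [0.692 0.002 0.02 ]
ramekin [279.3 219.1] 0.6 [0.47  0.432 0.   ] [0.469 0.431 0.007]
jar_olives [230.1 474.6] 0.86 [ 0.474 -0.441  0.   ] [ 0.457 -0.405  0.108]
jar_olives [218.8 400.6] 0.7 [ 0.559 -0.204  0.   ] [ 0.559 -0.204 -0.   ]
```

View pics/scene0.png

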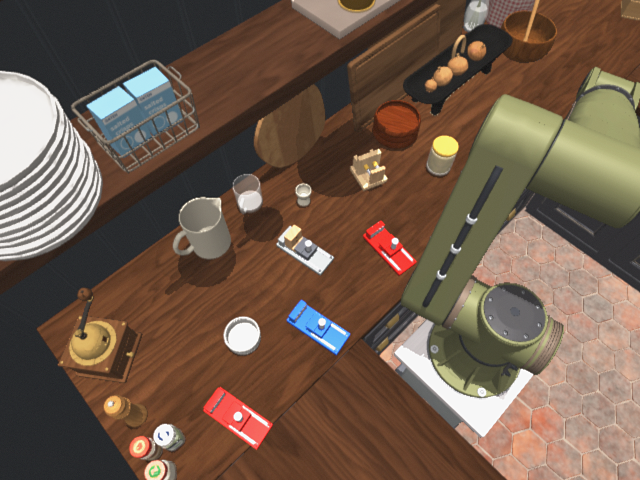

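View pics/top0.png

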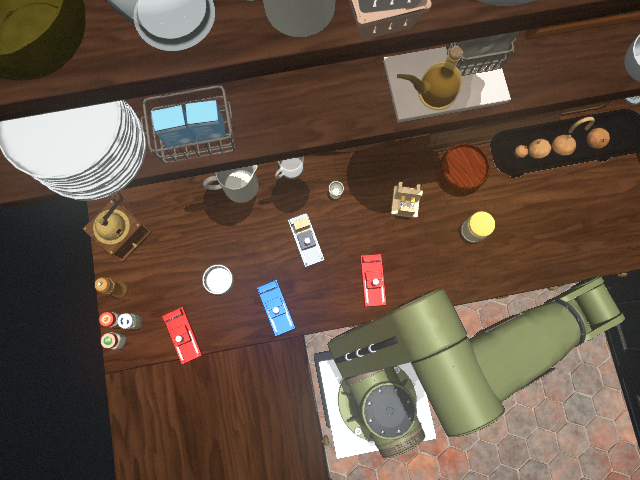

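The scene shows four vises. Blue is at (row 325, col 320), the reds at (248, 390) and (415, 238), and the grey one I want, holding the pale bracket, at (248, 305). The jig is at (172, 370) in scene and (200, 406) in top. I'll check the grey vise and jig in one crop and measure both.

Run:
```python
from h import *
ims=[]
for n,(r0,r1,c0,c1),(R0,R1,C0,C1) in (('scene',(215,285,265,345),(140,200,340,400)),('top',(205,275,275,335),(170,225,380,430))):
    p=cv2.imread(f'pics/{n}0.png')
    a=cv2.resize(p[r0:r1,c0:c1],(400,300),interpolation=cv2.INTER_CUBIC);b=cv2.resize(p[R0:R1,C0:C1],(400,300),interpolation=cv2.INTER_CUBIC)
    ims.append(np.hstack([a,b]))
cv2.imwrite('pics/crop1.png',np.vstack(ims))
for n in ('scene','top'):
    d=np.load(n+'0.npy'); c=viewer.camera_params(n); P=cloud(d,c).reshape(-1,3)
    rgb=cv2.imread(f'pics/{n}0.png').reshape(-1,3)
    def near(x,y,r,z0,z1): 
        m=(np.hypot(P[:,0]-x,P[:,1]-y)<r)&(P[:,2]>z0)&(P[:,2]<z1)
        return P[m]
    def rect(Q): 
        (cx,cy),(w,h),a=cv2.minAreaRect(Q[:,:2].astype(np.float32)*1000); return len(Q),np.round([cx,cy,w,h,a],1),np.round(np.median(Q[:,2]),4)
    print(n,'table',np.round(np.median(near(.45,.05,.03,-.03,.03)[:,2]),4))
    print('bed',rect(near(.55,.125,.11,.008,.022)),'all',rect(near(.55,.125,.11,.008,.09)))
    print('brk top',rect(near(.585,.125,.06,.068,.082)))
    print('jaw top',rect(near(.53,.13,.05,.034,.046)))
    print('knobtop',rect(near(.527,.13,.03,.066,.085)))
    print('jig base',rect(near(.59,-.21,.09,.011,.025)))
    print('plate top',rect(near(.57,-.21,.09,.082,.094)))
    print('fence top',rect(near(.62,-.21,.09,.0945,.106)))
    print('jig all',rect(near(.61,-.21,.09,.011,.12)))
```

```text
scene table -0.0005
bed (569, array([544.1, 121.8, 166.9,  79.6,   8.5]), np.float64(0.0143)) all (1257, array([544.1, 121.8, 166.9,  79.6,   8.5]), np.float64(0.0298))
brk top (175, array([565.8, 128.6,  78.8,  50.8,   7.4]), np.float64(0.0741))
jaw top (245, array([546.7, 125.3,  64. ,  51.1,   9.4]), np.float64(0.0396))
knobtop (37, array([531.1, 122.4,  19.3,  18.4,  84.7]), np.float64(0.0766))
jig base (238, array([ 612.3, -230.1,   90.7,  102. ,   72.5]), np.float64(0.0172))
plate top (131, array([ 597.3, -223.5,   80.9,   81.7,   65.8]), np.float64(0.089))
fence top (94, array([ 622. , -233.3,   81.1,   23.2,   72.5]), np.float64(0.0979))
jig all (926, array([ 610.7, -229.4,   90.7,  110.5,   72.8]), np.float64(0.0611))
top table 0.0011
bed (535, array([544.6, 126.6, 211.7, 188.3,  59.9]), np.float64(0.0138)) all (1109, array([544.6, 126.6, 211.7, 188.3,  59.9]), np.float64(0.0238))
brk top (141, array([565.1, 128.2,  79.8,  49.2,   8.1]), np.float64(0.0751))
jaw top (183, array([546.5, 125.8,  63.9,  49.2,   9.8]), np.float64(0.0404))
knobtop (28, array([529.7, 124.8,  16. ,  18. ,  79.8]), np.float64(0.079))
jig base (264, array([ 595.9, -217.9,  105.6,  151.4,   64.6]), np.float64(0.0174))
plate top (105, array([ 596.3, -224.6,   80.1,   79.3,   71.7]), np.float64(0.089))
fence top (116, array([ 598.7, -226.7,   79.5,   70.3,   73.1]), np.float64(0.0989))
jig all (816, array([ 613.9, -221.3,  108.3,  132.5,   70.9]), np.float64(0.0621))
```

View pics/crop1.png

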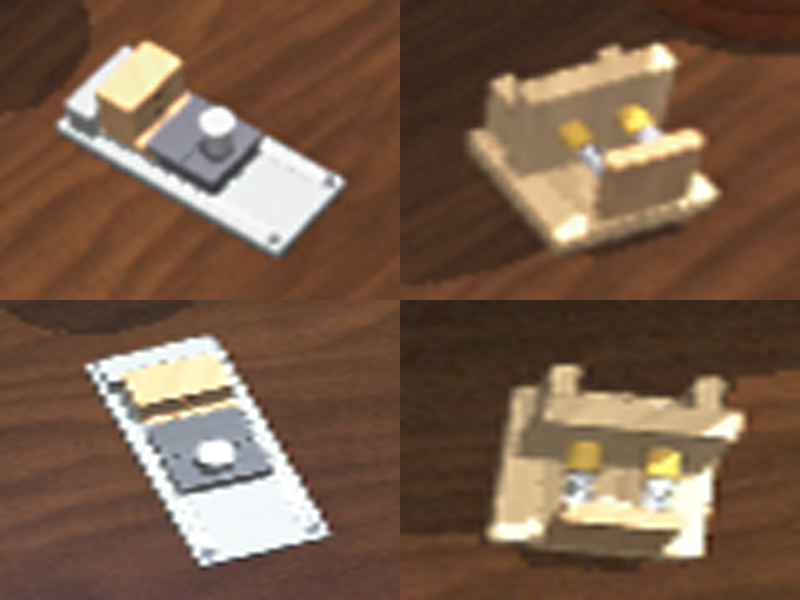

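The crop confirms it. The grey vise is shut on the pale bracket with its knob upright, and the jig's plate faces the robot on its two sprung rods. Next I'll fit both poses with the box models.

```bash
cat >> h.py <<'E'
from scipy.optimize import least_squares
from scipy.spatial.transform import Rotation
# boxes: x0,x1,y half,z0,z1 (mm)
VISE=[(-130,40,35,0,15),(14.5,40,30,15,45)]; BR=[(-14,14,25,15,75),(-26,14,25,15,29)]
JIG=[(5,105,45,0,18),(57,75,40,18,98),(0,12,25,30,90)]
def sdf(Q,boxes):
    out=[]
    for x0,x1,h,z0,z1 in boxes:
        q=np.abs(Q-[(x0+x1)/2,0,(z0+z1)/2])-[(x1-x0)/2,h,(z1-z0)/2]
        out.append(np.linalg.norm(np.maximum(q,0),axis=1)+np.minimum(q.max(1),0))
    return np.min(np.abs(out),axis=0)
def fit(P,boxes,x,y,yaw,R=.11,zmin=.008):
    P=P[(np.hypot(P[:,0]-x,P[:,1]-y)<R)&(P[:,2]>zmin)&(P[:,2]<.12)]*1000
    def loc(p,P):
        c,s=np.cos(p[2]),np.sin(p[2]); d=P-np.array([p[0],p[1],p[3]]); return np.c_[d[:,0]*c+d[:,1]*s,-d[:,0]*s+d[:,1]*c,d[:,2]]
    p=np.array([x*1000,y*1000,yaw,0])
    for t in (15,8,5,4):
        S=P[sdf(loc(p,P),boxes)<t]
        p=least_squares(lambda p:sdf(loc(p,S),boxes),p,loss='soft_l1',x_scale=[1,1,.02,1]).x
    return np.r_[np.round(p[:2],1),np.round(np.degrees(p[2]),2),np.round(p[3],1),len(S)]
def delta(target,yaw,st=None):
    st=st or manip.get_state(); X=Rotation.from_rotvec(st['orientation']).as_matrix()
    y0=np.degrees(np.arctan2(X[1,0],X[0,0])); d=np.array(target)-st['tool_pos']
    a=np.radians(yaw); x=np.array([np.cos(a),np.sin(a),0]); y=np.array([np.sin(a),-np.cos(a),0])
    print('yaw now %.2f roll %.4f'%(y0,np.radians(y0-yaw)),'tool cm after roll',np.round(100*np.array([d@x,d@y,-d[2]]),2),'pos',np.round(st['tool_pos'],4),'tilt z',np.round(X[:,2],3))
E
python3 - <<'E'
from h import *
Ps=[]
for n in ('scene','top'): Ps.append(cloud(np.load(n+'0.npy'),viewer.camera_params(n)).reshape(-1,3))
for P in Ps+[np.vstack(Ps)]:
    print('vise',fit(P,VISE+BR,.587,.132,np.radians(9)),'jig',fit(P,JIG,.563,-.21,np.radians(-17.5),.13))
a=np.radians(9); k=np.array([.587,.132])-.058*np.array([np.cos(a),np.sin(a)])
delta([*k,.13],9)
E
```

```text
vise [ 5.909e+02  1.311e+02  9.190e+00 -5.000e-01  7.350e+02] jig [ 5.615e+02 -2.144e+02 -1.832e+01 -5.000e-01  7.870e+02]
vise [590.2  132.5   10.48   1.   503.  ] jig [ 5.617e+02 -2.135e+02 -1.853e+01  4.000e-01  5.910e+02]
vise [ 5.907e+02  1.314e+02  9.390e+00 -2.000e-01  1.225e+03] jig [ 5.616e+02 -2.141e+02 -1.839e+01 -2.000e-01  1.383e+03]
yaw now 17.98 roll 0.1567 tool cm after roll [ 45.66 -58.18   6.74] pos [ 0.1698 -0.5231  0.1974] tilt z [ 0.  0. -1.]
```

Request:
servo_tool --series '[{"translation":[0,0,0],"roll":0.075},{"translation":[0,0,0],"roll":0.075},{"translation":[2.3,-2.9,0],"roll":0},{"translation":[2.3,-2.9,0],"roll":0},{"translation":[2.3,-2.9,0],"roll":0},{"translation":[2.3,-2.9,0],"roll":0},{"translation":[2.3,-2.9,0],"roll":0},{"translation":[2.3,-2.9,0],"roll":0}]' --jaw 5 --newtons 60

```text
time: 1.57
tool_pos: [0.278, -0.3274, 0.1975]
orientation: [3.131, 0.256, 0.0]
contact_force: [1.1, -0.2, 0.3]
opening: 0.05
gripper_force: 0.0
```

Request:
servo_tool --series '[{"translation":[2.3,-2.9,0],"roll":0},{"translation":[2.3,-2.9,0],"roll":0},{"translation":[2.3,-2.9,0],"roll":0},{"translation":[2.3,-2.9,0],"roll":0},{"translation":[2.3,-2.9,0],"roll":0},{"translation":[2.3,-2.9,0],"roll":0},{"translation":[2.3,-2.9,0],"roll":0},{"translation":[2.3,-2.9,0],"roll":0}]'

```text
time: 2.23
tool_pos: [0.4218, -0.0682, 0.1977]
orientation: [3.131, 0.257, 0.001]
contact_force: [0.4, -0.6, 0.0]
opening: 0.0502
gripper_force: 0.0
```

Request:
servo_tool --series '[{"translation":[2.3,-2.9,0],"roll":0},{"translation":[2.3,-2.9,0],"roll":0},{"translation":[2.3,-2.9,0],"roll":0},{"translation":[2.3,-2.9,0],"roll":0},{"translation":[0,0,0],"roll":0},{"translation":[0,0,0],"roll":0}]'

```text
time: 2.73
tool_pos: [0.4933, 0.0607, 0.1969]
orientation: [3.131, 0.261, -0.001]
contact_force: [-0.3, -0.9, 0.6]
opening: 0.05
gripper_force: 0.0
```

Run:
```python
from h import *
delta([.532,.1225,.045],9.4)
```

```text
yaw now 9.54 roll 0.0024 tool cm after roll [ 4.83 -5.47 15.19] pos [0.4933 0.0607 0.1969] tilt z [-0.001 -0.    -1.   ]
```

Request:
servo_tool --series '[{"translation":[2.4,-2.7,0],"roll":0},{"translation":[2.4,-2.8,0],"roll":0},{"translation":[0,0,3],"roll":0},{"translation":[0,0,3],"roll":0},{"translation":[0,0,3],"roll":0},{"translation":[0,0,0],"roll":0},{"translation":[0,0,0],"roll":0}]'

```text
time: 3.32
tool_pos: [0.531, 0.1205, 0.1074]
orientation: [3.131, 0.255, -0.003]
contact_force: [0.1, 0.4, 0.9]
opening: 0.0505
gripper_force: 0.0
```

Run:
```python
from h import *
delta([.532,.1225,.045],9.4)
o=[]
for n,(r,c) in (('scene',(245,309)),('top',(238,305))):
    p,d,k=cap(n); o.append(cv2.resize(p[r-45:r+45,c-50:c+50,::-1],(400,360),interpolation=cv2.INTER_CUBIC))
cv2.imwrite('pics/k1.png',np.hstack(o))
```

```text
yaw now 9.33 roll -0.0013 tool cm after roll [ 0.13 -0.18  6.24] pos [0.531  0.1205 0.1074] tilt z [-0.002 -0.    -1.   ]
```

View pics/k1.png

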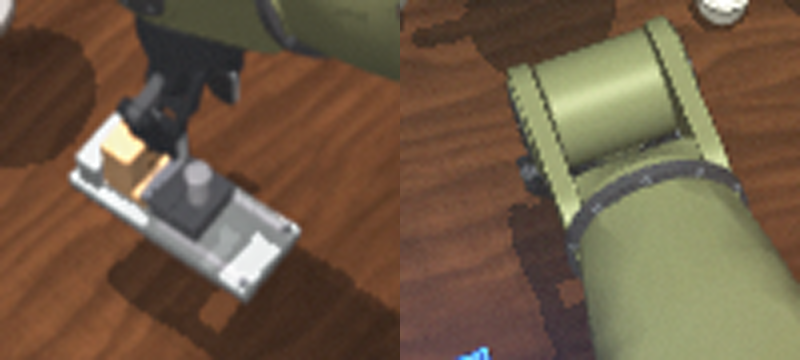

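The scene view shows the open fingers above the knob. Both views fit the computed pose, so I'll descend and grip.

Request:
servo_tool --series '[{"translation":[0.1,-0.2,2],"roll":0},{"translation":[0,0,2],"roll":0},{"translation":[0,0,1.2],"roll":0},{"translation":[0,0,1],"roll":0},{"translation":[0,0,0],"roll":0},{"translation":[0,0,0],"roll":0}]'

```text
time: 3.92
tool_pos: [0.5326, 0.1236, 0.0461]
orientation: [-3.131, -0.257, -0.001]
contact_force: [0.0, 0.5, 0.5]
opening: 0.0499
gripper_force: 0.0
```

Request:
servo_tool --series '[{"translation":[0,0,0],"roll":0},{"translation":[0,0,0],"roll":0},{"translation":[0,0,0],"roll":0},{"translation":[0,0,0],"roll":0},{"translation":[0,0,0],"roll":0},{"translation":[0,0,0],"roll":0}]' --jaw 0.5 --newtons 40

```text
time: 4.42
tool_pos: [0.5322, 0.1236, 0.0455]
orientation: [-3.131, -0.257, -0.0]
contact_force: [0.0, -0.5, 0.5]
opening: 0.005
gripper_force: 0.0
```

The fingers closed on nothing, so I'll look before doing anything else.

Run:
```python
from h import *
p,d,k=cap('scene'); r,c=245,305
cv2.imwrite('pics/k2.png',cv2.resize(p[r-38:r+37,c-50:c+50,::-1],(800,600),interpolation=cv2.INTER_CUBIC))
for q in ('jaw_knob','vise'):
    for x in finder.pinpoint('scene',q)[:4]: print(q,np.round(x['location'],1),round(x['score'],2),np.round(px2w(k,*x['location'],z=.06 if q=='jaw_knob' else 0),3))
f=240/np.tan(np.radians(k['vfov'])/2); T=np.linalg.inv(k['cam_to_world'])
for w in ([.5322,.1236,.0455],[.5335,.1218,.078],[.5335,.1218,.06]):
    v=T@np.r_[w,1]; print(w,k['cy']-f*v[1]/-v[2],k['cx']+f*v[0]/-v[2])
print(manip.get_state()['opening'],manip.get_state()['ft_torque'])
P=cloud(d,k).reshape(-1,3); np.save('s2.npy',P)
```

```text
jaw_knob [416.5 236.5] 0.89 [0.305 0.575 0.06 ]
jaw_knob [322.9 322.8] 0.85 [0.329 0.257 0.06 ]
jaw_knob [245.2 312.9] 0.81 [0.522 0.112 0.06 ]
jaw_knob [246.2 394. ] 0.43 [ 0.353 -0.058  0.06 ]
vise [317.9 303. ] 0.9 [0.394 0.273 0.   ]
vise [244.3 290.1] 0.88 [0.598 0.139 0.   ]
vise [239.8 379.8] 0.79 [ 0.415 -0.074  0.   ]
vise [410.7 224.3] 0.59 [0.351 0.59  0.   ]
[0.5322, 0.1236, 0.0455] 247.70138616339855 307.63069740614173
[0.5335, 0.1218, 0.078] 241.7397894558694 307.5017708466489
[0.5335, 0.1218, 0.06] 244.71272972784763 307.6531098077012
0.004970760380391651 [-0.00618806 -0.03065507  0.01698882]
```

View pics/k2.png

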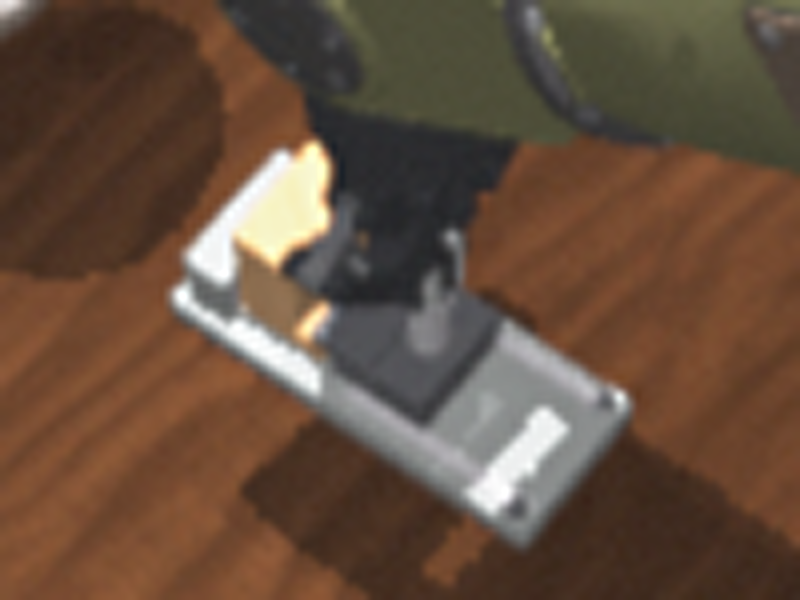

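Run:
```python
from h import *
P=np.load('s2.npy').reshape(480,640,3); a=np.radians(9.4); 
L=np.zeros_like(P); D=P-[.5907,.1314,0]; L[...,0]=D[...,0]*np.cos(a)+D[...,1]*np.sin(a); L[...,1]=-D[...,0]*np.sin(a)+D[...,1]*np.cos(a); L[...,2]=P[...,2]; L=(L*1000).round().astype(int)
for r in range(228,254,2): print(r,[ '%d,%d,%d'%tuple(L[r,c]) for c in range(294,318,2)])
```

```text
228 ['4,-15,75', '-50,36,196', '-59,37,207', '-66,37,214', '-73,37,221', '-76,33,219', '-82,31,222', '-86,28,222', '-90,25,221', '-93,20,218', '-95,14,212', '-70,-27,132']
230 ['-1,-9,76', '-53,39,194', '-60,39,200', '-65,37,203', '-72,37,210', '-77,35,212', '-82,32,213', '-85,28,210', '-80,13,186', '-73,-4,155', '-77,-8,153', '-71,-25,126']
232 ['-3,-6,70', '-55,42,188', '-59,39,189', '-66,39,196', '-69,34,192', '-70,27,184', '-71,20,175', '-78,19,180', '-79,12,172', '-73,-3,145', '-71,-16,126', '-30,-78,0']
234 ['-9,1,75', '-56,44,183', '-63,44,188', '-68,41,190', '-72,37,189', '-71,28,175', '-70,19,161', '-77,19,169', '-76,9,154', '-71,-6,128', '-28,-70,-4', '-36,-70,4']
236 ['-49,45,166', '-59,48,181', '-64,45,180', '-13,-19,38', '-54,18,133', '-61,17,138', '-69,18,148', '-78,20,160', '-77,10,146', '-69,-8,113', '-35,-61,3', '-40,-65,2']
238 ['-57,54,175', '-62,51,176', '-65,47,174', '-53,26,132', '-59,24,134', '-64,22,137', '-69,18,137', '-75,17,142', '-68,0,111', '-72,-4,108', '-38,-56,0', '-41,-63,-6']
240 ['-60,58,173', '-65,56,174', '-66,49,166', '-69,45,164', '-63,30,136', 
[... 367 characters left out ...]
'-66,8,85', '-68,1,77', '-61,-17,42', '-64,-23,37', '-54,-45,-5']
246 ['-16,15,29', '-24,14,35', '-32,14,43', '-34,7,37', '-41,6,42', '-45,2,41', '-58,8,65', '-65,7,71', '-68,2,66', '-64,-13,39', '-68,-17,38', '-73,-21,38']
248 ['-22,22,33', '-31,22,43', '-34,17,38', '-39,14,40', '-43,9,38', '-50,8,43', '-56,6,47', '-64,6,54', '-68,2,53', '-70,-5,45', '-74,-10,42', '-75,-19,31']
250 ['-21,22,19', '-34,26,39', '-37,21,35', '-43,19,39', '-47,15,37', '-53,12,38', '-57,7,36', '-64,7,45', '-68,2,41', '-72,-3,38', '-75,-8,35', '-75,-19,18']
252 ['-24,25,14', '-31,24,20', '-40,26,33', '-47,24,39', '-52,21,40', '-58,18,42', '-62,14,39', '-67,11,42', '-72,7,41', '-74,1,34', '-75,-8,20', '-79,-12,19']
```

Request:
servo_tool --series '[{"translation":[0,0,0],"roll":0},{"translation":[0,0,0],"roll":0},{"translation":[0,0,0],"roll":0},{"translation":[0,0,0],"roll":0},{"translation":[0,0,0],"roll":0}]' --jaw 6

```text
time: 4.98
tool_pos: [0.5321, 0.1236, 0.0454]
orientation: [3.131, 0.257, -0.0]
contact_force: [-0.3, 0.5, 1.3]
opening: 0.06
gripper_force: 0.0
```

Run:
```python
from h import *
p,d,k=cap('scene'); r,c=236,305
o=cv2.resize(p[r-38:r+37,c-50:c+50,::-1],(800,600),interpolation=cv2.INTER_CUBIC)
f=240/np.tan(np.radians(k['vfov'])/2); T=np.linalg.inv(k['cam_to_world']); a=np.radians(9.4); t=manip.get_state()['tool_pos']; print(t)
# overlay expected: finger tips +-30mm along y at tcp height & 50mm above (green/red)
for s in (-.03,0,.03):
  for z,col in ((0,(0,255,0)),(.05,(0,0,255)),(.073,(255,0,0))):
    w=t+[-np.sin(a)*s,np.cos(a)*s,z]; v=T@np.r_[w,1]
    R,C=k['cy']-f*v[1]/-v[2],k['cx']+f*v[0]/-v[2]; cv2.circle(o,(int((C-c+50)*8),int((R-r+38)*8)),4,col,-1)
cv2.imwrite('pics/k3.png',o)
```

```text
[0.53216577 0.12360437 0.04538384]
```

View pics/k3.png

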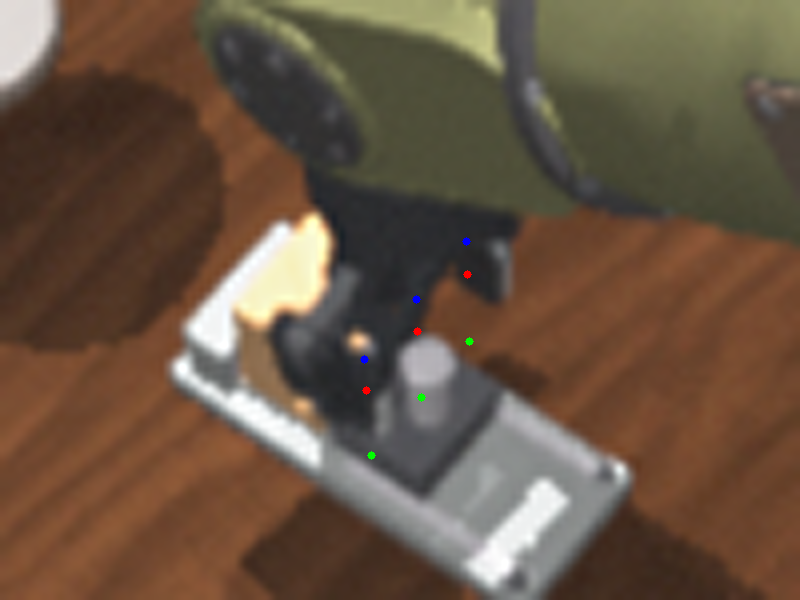

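Run:
```python
from h import *
p,d,k=cap('scene'); P=cloud(d,k); a=np.radians(9.4); D=P-[.5907,.1314,0]
L=np.stack([D[...,0]*np.cos(a)+D[...,1]*np.sin(a),-D[...,0]*np.sin(a)+D[...,1]*np.cos(a),P[...,2]],-1)*1000; L=L.round().astype(int)
print('right tip')
for r in range(226,238,1): print(r,[ '%d,%d,%d'%tuple(L[r,c]) for c in range(313,319)])
print('left tip')
for r in range(242,254,1): print(r,[ '%d,%d,%d'%tuple(L[r,c]) for c in range(295,304)])
print('knob')
for r in range(240,252,1): print(r,[ '%d,%d,%d'%tuple(L[r,c]) for c in range(304,313)])
```

```text
right tip
226 ['-95,18,227', '-94,13,219', '-96,12,221', '-96,7,214', '-97,4,210', '-77,-26,151']
227 ['-93,16,218', '-94,13,215', '-95,10,212', '-96,8,210', '-75,-24,147', '-73,-32,134']
228 ['-94,17,214', '-95,14,211', '-64,-30,122', '-67,-31,124', '-69,-32,125', '-72,-33,127']
229 ['-58,-28,114', '-61,-28,116', '-64,-29,117', '-69,-28,124', '-69,-32,119', '-70,-35,116']
230 ['-58,-28,108', '-61,-28,111', '-65,-28,114', '-68,-29,115', '-70,-30,117', '-70,-35,110']
231 ['-57,-29,100', '-61,-29,104', '-63,-30,105', '-67,-29,110', '-71,-30,112', '-71,-34,108']
232 ['-55,-31,89', '-60,-29,97', '-64,-29,101', '-67,-30,102', '-72,-29,109', '-70,-35,99']
233 ['-57,-29,88', '-61,-28,93', '-64,-28,96', '-67,-30,96', '-71,-30,101', '-70,-35,94']
234 ['-26,-68,-3', '-61,-28,87', '-64,-28,91', '-67,-30,92', '-72,-28,98', '-72,-33,91']
235 ['-29,-63,0', '-31,-66,-2', '-35,-66,3', '-68,-28,89', '-72,-28,93', '-42,-72,1']
236 ['-32,-60,1', '-34,-62,0', '-35,-66,-4', '-39,-65,2', '-42,-66,3', '-41,-74,-9']
237 ['-33,-58,-1', '-35,-61,-3', '-38,-62,-1', '-41,-63,1', '-44,-65,1', '-45,-67,-1']
left 
[... 2278 characters left out ...]
6 ['-72,32,114', '-49,1,44', '-58,8,65', '-62,9,70', '-67,9,74', '-67,5,69', '-67,0,63', '-61,-12,37', '-63,-14,37']
247 ['-71,32,107', '-50,3,42', '-57,7,56', '-64,11,68', '-65,7,64', '-66,3,59', '-68,1,58', '-64,-7,42', '-66,-10,40']
248 ['-72,33,103', '-51,5,40', '-58,8,51', '-62,8,55', '-65,7,57', '-67,5,57', '-68,1,52', '-67,-4,44', '-68,-8,39']
249 ['-72,33,98', '-53,7,38', '-57,7,43', '-61,7,48', '-64,7,50', '-67,6,52', '-69,3,50', '-68,-2,42', '-71,-4,42']
250 ['-72,34,95', '-55,10,38', '-58,9,41', '-62,9,44', '-65,8,46', '-66,5,43', '-68,3,43', '-71,1,42', '-73,-2,41']
251 ['-55,15,40', '-58,13,41', '-59,10,38', '-60,7,34', '-63,6,35', '-66,4,36', '-70,5,42', '-72,2,39', '-75,1,41']
```

Depth shows the finger ends are really at z of about 0.086 (open 6 cm), although the TCP reads 0.045. They straddle the knob correctly in x and y but close above it, so I'll lower step by step and watch the force.

Request:
servo_tool --series '[{"translation":[0,0,0.7],"roll":0},{"translation":[0,0,0.7],"roll":0},{"translation":[0,0,0.6],"roll":0},{"translation":[0,0,0],"roll":0},{"translation":[0,0,0],"roll":0}]'

```text
time: 5.5
tool_pos: [0.5318, 0.1235, 0.0247]
orientation: [3.131, 0.257, -0.002]
contact_force: [-0.4, 0.1, 0.5]
opening: 0.0597
gripper_force: 0.0
```

Request:
servo_tool --series '[{"translation":[0,0,0.4],"roll":0},{"translation":[0,0,0.4],"roll":0},{"translation":[0,0,0],"roll":0},{"translation":[0,0,0],"roll":0}]'

```text
time: 5.83
tool_pos: [0.532, 0.1236, 0.0172]
orientation: [3.131, 0.257, -0.001]
contact_force: [-1.2, -0.6, 0.0]
opening: 0.06
gripper_force: 0.0
```

Run:
```python
from h import *
p,d,k=cap('scene'); P=cloud(d,k); a=np.radians(9.4); D=P-[.5907,.1314,0]
L=np.stack([D[...,0]*np.cos(a)+D[...,1]*np.sin(a),-D[...,0]*np.sin(a)+D[...,1]*np.cos(a),P[...,2]],-1)*1000; L=L.round().astype(int)
for r in range(230,246,1): print(r,[ '%d,%d,%d'%tuple(L[r,c]) for c in range(313,319)])
o=cv2.resize(p[198:273,255:355,::-1],(800,600),interpolation=cv2.INTER_CUBIC); cv2.imwrite('pics/k4.png',o)
```

```text
230 ['-93,17,203', '-95,15,202', '-95,10,196', '-96,8,194', '-97,4,191', '-99,2,189']
231 ['-93,17,198', '-94,14,195', '-96,12,194', '-98,9,193', '-97,5,186', '-78,-25,125']
232 ['-92,16,191', '-94,13,189', '-95,11,186', '-96,8,184', '-76,-22,123', '-71,-35,100']
233 ['-92,16,186', '-94,13,184', '-97,13,186', '-67,-30,96', '-76,-23,114', '-73,-32,100']
234 ['-93,17,183', '-59,-31,81', '-63,-30,86', '-69,-26,98', '-70,-30,94', '-71,-34,89']
235 ['-55,-31,72', '-60,-29,79', '-64,-29,83', '-68,-28,88', '-69,-32,84', '-71,-34,84']
236 ['-55,-30,67', '-60,-29,74', '-63,-30,75', '-68,-28,82', '-70,-31,81', '-72,-32,81']
237 ['-56,-29,64', '-59,-30,65', '-64,-28,73', '-67,-29,75', '-71,-29,80', '-70,-36,69']
238 ['-55,-31,54', '-59,-29,60', '-63,-30,63', '-68,-28,72', '-71,-29,73', '-70,-35,64']
239 ['-39,-50,3', '-40,-53,1', '-64,-29,60', '-64,-33,55', '-72,-28,70', '-71,-34,60']
240 ['-39,-50,-3', '-43,-50,2', '-45,-53,-1', '-68,-28,59', '-71,-28,63', '-52,-59,-2']
241 ['-40,-49,-6', '-45,-47,1', '-47,-49,1', '-49,-52,0', '-53,-53,2', '-54,-56,-1']
242 ['-44,-43,-1', '-46,-46,-2', '-49,-47,0', '-51,-49,-1', '-54,-51,-1', '-57,-51,2']
243 ['-61,-22,43', '-49,-42,0', '-51,-45,-2', '-52,-48,-4', '-57,-47,1', '-57,-52,-6']
244 ['-62,-20,39', '-66,-20,44', '-66,-25,37', '-55,-44,-2', '-58,-45,0', '-60,-49,-4']
245 ['-65,-17,42', '-65,-21,35', '-68,-23,36', '-71,-24,38', '-60,-43,-2', '-63,-44,-1']
```

Request:
servo_tool --series '[{"translation":[0,0,0],"roll":0},{"translation":[0,0,0],"roll":0},{"translation":[0,0,0],"roll":0},{"translation":[0,0,0],"roll":0},{"translation":[0,0,0],"roll":0},{"translation":[0,0,0],"roll":0}]' --jaw 0.5 --newtons 40

```text
time: 6.38
tool_pos: [0.5323, 0.1232, 0.0177]
orientation: [3.131, 0.257, 0.0]
contact_force: [0.2, -5.4, 4.1]
opening: 0.0175
gripper_force: 38.9
```

Gripped. Now I'll pull the jaw open along the tool's -x.

Request:
servo_tool --series '[{"translation":[-0.6,0,0],"roll":0},{"translation":[-0.6,0,0],"roll":0},{"translation":[-0.6,0,0],"roll":0},{"translation":[-0.6,0,0],"roll":0},{"translation":[-0.6,0,0],"roll":0},{"translation":[-0.6,0,0],"roll":0},{"translation":[-0.6,0,0],"roll":0}]'

```text
time: 6.97
tool_pos: [0.4914, 0.1164, 0.0177]
orientation: [3.131, 0.257, 0.004]
contact_force: [5.8, -6.2, -1.4]
opening: 0.0178
gripper_force: 39.2
```

Request:
servo_tool --series '[{"translation":[-0.2,0,0],"roll":0},{"translation":[-0.1,0,0],"roll":0},{"translation":[0,0,0],"roll":0},{"translation":[0,0,0],"roll":0}]'

```text
time: 7.3
tool_pos: [0.4904, 0.1162, 0.0178]
orientation: [-3.131, -0.256, -0.01]
contact_force: [20.3, -3.0, -11.5]
opening: 0.0174
gripper_force: 39.5
```

Request:
servo_tool --series '[{"translation":[0,0,0],"roll":0},{"translation":[0,0,0],"roll":0},{"translation":[0,0,0],"roll":0},{"translation":[0,0,0],"roll":0},{"translation":[0,0,0],"roll":0}]' --jaw 6

```text
time: 7.72
tool_pos: [0.4876, 0.1164, 0.0174]
orientation: [-3.131, -0.257, 0.0]
contact_force: [1.1, -0.8, -0.2]
opening: 0.0598
gripper_force: 0.0
```

Request:
servo_tool --series '[{"translation":[0,0,-2],"roll":0},{"translation":[0,0,-2.5],"roll":0},{"translation":[0,0,-2.5],"roll":0},{"translation":[0,0,-2],"roll":0},{"translation":[-3,0,0],"roll":0},{"translation":[-3,0,0],"roll":0},{"translation":[-2,0,0],"roll":0},{"translation":[0,0,0],"roll":0}]' --jaw 7.5

```text
time: 8.38
tool_pos: [0.406, 0.1029, 0.1073]
orientation: [-3.131, -0.257, 0.002]
contact_force: [-0.7, 0.2, 1.8]
opening: 0.075
gripper_force: 0.0
```

Run:
```python
from h import *
Ps=[];o=[]
for n,(r,c) in (('scene',(240,300)),('top',(235,303))):
    p,d,k=cap(n); P=cloud(d,k).reshape(-1,3); Ps.append(P)
    o.append(cv2.resize(p[r-45:r+45,c-50:c+50,::-1],(400,360),interpolation=cv2.INTER_CUBIC))
    print(n,'vise+br',fit(P,VISE+BR,.5885,.131,np.radians(9.4),.12),'br',fit(P[P[:,2]>.05],BR[:1],.5885,.131,np.radians(9.4),.05))
    a=np.radians(9.4); D=P-[.5885,.131,0]; L=np.c_[D[:,0]*np.cos(a)+D[:,1]*np.sin(a),-D[:,0]*np.sin(a)+D[:,1]*np.cos(a),P[:,2]]*1000
    def ext(m): Q=L[m]; print(len(Q), np.round(np.percentile(Q[:,:2],[3,97],axis=0),1).tolist()) if len(Q) else print('none')
    ext((L[:,2]>70)&(L[:,2]<82)&(abs(L[:,0])<30)&(abs(L[:,1])<40))
    ext((L[:,2]>71)&(L[:,2]<82)&(abs(L[:,0]+103)<20)&(abs(L[:,1])<20))
    ext((L[:,2]>36)&(L[:,2]<44)&(L[:,0]<-40)&(L[:,0]>-140)&(abs(L[:,1])<30))
cv2.imwrite('pics/k5.png',np.hstack(o)); print(manip.get_state()['tool_pos'])
```

```text
scene vise+br [ 5.908e+02  1.312e+02  9.100e+00 -5.000e-01  7.860e+02] br [ 5.910e+02  1.307e+02  9.090e+00 -4.000e-01  1.960e+02]
142 [[-11.4, -23.2], [15.5, 24.5]]
32 [[-109.5, -7.4], [-93.5, 10.4]]
187 [[-114.8, -21.8], [-63.4, 24.8]]
top vise+br [590.1  132.8    8.53   1.1  483.  ] br [590.6  131.8    7.99   1.7  124.  ]
115 [[-11.9, -22.9], [14.3, 23.6]]
1 [[-92.2, 3.7], [-92.2, 3.7]]
67 [[-86.3, -22.2], [-62.6, 23.4]]
[0.40903381 0.10333013 0.10786884]
```

View pics/k5.png

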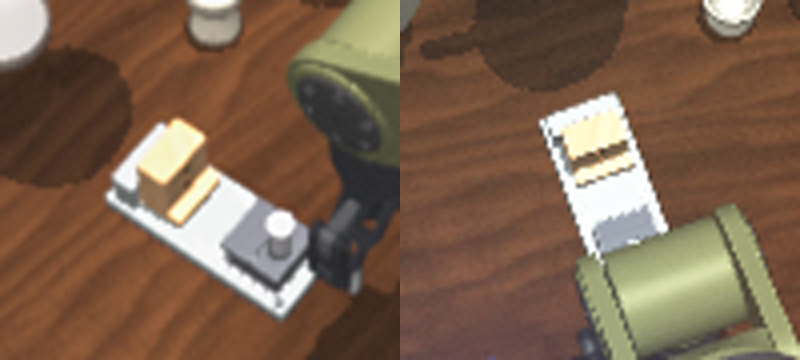

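The jaw is fully open (cap at about -103 mm in the vise frame) and the bracket is still standing with its toe free. Next I'll go over the bracket.

Request:
servo_tool --series '[{"translation":[3.5,0,0],"roll":0},{"translation":[3.8,0,0],"roll":0},{"translation":[3.8,0,0],"roll":0},{"translation":[3.8,0.1,0],"roll":0},{"translation":[3.3,0.1,0],"roll":0.005},{"translation":[0,0,0],"roll":0},{"translation":[0,0,0],"roll":0},{"translation":[0,0,0],"roll":0}]' --jaw 7.5

```text
time: 9.15
tool_pos: [0.5884, 0.1309, 0.1066]
orientation: [3.132, 0.249, -0.002]
contact_force: [0.1, -0.2, 0.0]
opening: 0.0746
gripper_force: 0.0
```

Run:
```python
from h import *
delta([.5906,.1313,-.005],9.0)
```

```text
yaw now 9.10 roll 0.0018 tool cm after roll [ 0.22 -0.   11.16] pos [0.5884 0.1309 0.1066] tilt z [-0.001 -0.    -1.   ]
```

Request:
servo_tool --series '[{"translation":[0.2,0,2],"roll":0},{"translation":[0,0,2],"roll":0},{"translation":[0,0,2],"roll":0},{"translation":[0,0,1.2],"roll":0},{"translation":[0,0,0.5],"roll":0},{"translation":[0,0,0],"roll":0},{"translation":[0,0,0],"roll":0}]'

```text
time: 9.73
tool_pos: [0.591, 0.1313, 0.0314]
orientation: [-3.132, -0.249, -0.002]
contact_force: [-0.6, -1.0, 1.2]
opening: 0.0748
gripper_force: 0.0
```

Run:
```python
from h import *
p,d,k=cap('scene'); P=cloud(d,k).reshape(-1,3); a=np.radians(9.1); D=P-[.5907,.1313,0]
L=np.c_[D[:,0]*np.cos(a)+D[:,1]*np.sin(a),-D[:,0]*np.sin(a)+D[:,1]*np.cos(a),P[:,2]]*1000
m=(L[:,2]>20)&(L[:,2]<110)&(abs(L[:,0])<25)&(abs(L[:,1])>29)&(abs(L[:,1])<65)
for s in (1,-1):
    Q=L[m&(L[:,1]*s>0)]
    for z in range(20,110,10):
        q=Q[(Q[:,2]>=z)&(Q[:,2]<z+10)]
        if len(q)>2: print(s,z,len(q),np.round([q[:,0].min(),q[:,0].max(),q[:,1].min(),q[:,1].max()]))
```

```text
1 30 3 [16. 20. 30. 32.]
1 80 8 [-12.  -0.  36.  50.]
1 90 10 [-12.  -4.  40.  51.]
1 100 7 [-12.  -7.  38.  52.]
-1 70 7 [-10.   8. -46. -37.]
-1 80 11 [-11.   7. -45. -38.]
-1 90 12 [-13.   6. -46. -37.]
-1 100 10 [-12.  -1. -45. -37.]
```

Fingers are centred: x -12 to about +9, and about ±37 in y. I'll go down the rest and grip.

Request:
servo_tool --series '[{"translation":[0,0,1.2],"roll":0},{"translation":[0,0,1.2],"roll":0},{"translation":[0,0,0.8],"roll":0},{"translation":[0,0,0.4],"roll":0},{"translation":[0,0,0],"roll":0},{"translation":[0,0,0],"roll":0}]'

```text
time: 10.28
tool_pos: [0.5906, 0.1313, -0.0059]
orientation: [3.132, 0.249, -0.001]
contact_force: [-0.1, -0.2, 1.0]
opening: 0.0752
gripper_force: 0.0
```

Request:
servo_tool --series '[{"translation":[0,0,0],"roll":0},{"translation":[0,0,0],"roll":0},{"translation":[0,0,0],"roll":0},{"translation":[0,0,0],"roll":0},{"translation":[0,0,0],"roll":0},{"translation":[0,0,0],"roll":0}]' --jaw 4 --newtons 60

```text
time: 10.78
tool_pos: [0.5912, 0.1313, -0.0049]
orientation: [-3.132, -0.249, -0.002]
contact_force: [-0.8, -0.0, 6.2]
opening: 0.0498
gripper_force: 62.8
```

Request:
servo_tool --series '[{"translation":[0,0,-0.6],"roll":0},{"translation":[0,0,-1],"roll":0},{"translation":[0,0,-1.4],"roll":0},{"translation":[0,0,-2],"roll":0},{"translation":[0,0,-2],"roll":0},{"translation":[0,0,-2],"roll":0},{"translation":[0,0,-2],"roll":0},{"translation":[0,0,-1],"roll":0}]'

```text
time: 11.45
tool_pos: [0.5913, 0.1314, 0.1176]
orientation: [-3.131, -0.249, -0.005]
contact_force: [0.7, -0.5, -1.4]
opening: 0.0491
gripper_force: 62.4
```

Run:
```python
from h import *
a=np.radians(-18.4); x=np.array([np.cos(a),np.sin(a)])
# standoff: bracket back 60 mm before plate => origin (upright mid) at x=-74
t=np.array([.5616,-.2141])-.074*x
delta([*t,.12],-18.4)
```

```text
yaw now 9.10 roll 0.4800 tool cm after roll [ 0.69 33.72 -0.24] pos [0.5913 0.1314 0.1176] tilt z [ 0.003  0.001 -1.   ]
```

Request:
servo_tool --series '[{"translation":[-2,0,0],"roll":0.06},{"translation":[-2,0,0],"roll":0.07},{"translation":[-2,0,0],"roll":0.07},{"translation":[0,2,0],"roll":0.07},{"translation":[0,2.5,0],"roll":0.07},{"translation":[0,3,0],"roll":0.07},{"translation":[0,3,0],"roll":0.07},{"translation":[0,3,0],"roll":0}]'

```text
time: 12.12
tool_pos: [0.5046, -0.0075, 0.1144]
orientation: [3.1, -0.509, -0.0]
contact_force: [0.6, -0.5, -2.1]
opening: 0.0492
gripper_force: 62.5
```

Request:
servo_tool --series '[{"translation":[0,3,0],"roll":0},{"translation":[0,3,0],"roll":0},{"translation":[0,3,0],"roll":0},{"translation":[0,3,0],"roll":0},{"translation":[0,2,0],"roll":0},{"translation":[0,0,0],"roll":0},{"translation":[0,0,0],"roll":0}]'

```text
time: 12.7
tool_pos: [0.4605, -0.1398, 0.1144]
orientation: [-3.101, 0.505, 0.0]
contact_force: [1.0, 0.1, -3.2]
opening: 0.0491
gripper_force: 62.6
```

Run:
```python
from h import *
a=np.radians(-18.4); x=np.array([np.cos(a),np.sin(a)])
t=np.array([.5616,-.2141])-.074*x
delta([*t,.12],-18.4)
```

```text
yaw now -18.51 roll -0.0020 tool cm after roll [ 4.54  3.86 -0.56] pos [ 0.4605 -0.1398  0.1144] tilt z [-0.  0. -1.]
```

Request:
servo_tool --series '[{"translation":[2,1.9,0],"roll":0},{"translation":[2,1.9,0],"roll":0},{"translation":[0.5,0,2],"roll":0},{"translation":[0,0,2.5],"roll":0},{"translation":[0,0,2.5],"roll":0},{"translation":[0,0,2.2],"roll":0},{"translation":[0,0,1.2],"roll":0},{"translation":[0,0,0],"roll":0}]'

```text
time: 13.37
tool_pos: [0.4906, -0.1881, 0.0081]
orientation: [-3.1, 0.501, 0.006]
contact_force: [-0.1, -0.3, -1.8]
opening: 0.0493
gripper_force: 62.6
```

Request:
servo_tool --series '[{"translation":[0,0,0],"roll":0},{"translation":[0,0,0],"roll":0}]'

```text
time: 13.53
tool_pos: [0.4925, -0.1895, 0.0117]
orientation: [3.101, -0.502, 0.003]
contact_force: [0.1, -0.9, -0.7]
opening: 0.0495
gripper_force: 62.6
```

Run:
```python
from h import *
o=[]; J=np.radians(-18.4); cj=np.array([561.6,-214.1])
t=manip.get_state(); print(np.round(t['tool_pos'],4))
for n,(r,c) in (('scene',(185,375)),('top',(215,395))):
    p,d,k=cap(n); np.save(n+'5.npy',d); P=cloud(d,k).reshape(-1,3); rgb=p.reshape(-1,3).astype(int)
    wood=P[(rgb[:,0]>rgb[:,2]+35)&(rgb[:,0]>110)&(P[:,2]>.02)]
    D=P*1000-[*cj,0]; L=np.c_[D[:,0]*np.cos(J)+D[:,1]*np.sin(J),-D[:,0]*np.sin(J)+D[:,1]*np.cos(J),D[:,2]]
    w=(rgb[:,0]>rgb[:,2]+35)&(rgb[:,0]>90)
    for nm,m in (('brk',(L[:,0]<-40)&(L[:,0]>-115)),('plate',(L[:,0]>-8)&(L[:,0]<16))):
        q=L[m&w&(abs(L[:,1])<33)&(L[:,2]>22)&(L[:,2]<105)]
        print(n,nm,len(q),np.round(np.percentile(q,[1,50,99],axis=0),1).tolist())
        tp=q[(q[:,2]>np.percentile(q[:,2],97)-5)]; print('   top',len(tp),np.round([*tp.min(0),*tp.max(0)],1))
    print('jig',fit(P,JIG,.5616,-.2141,J,.13))
    o.append(cv2.resize(p[r-45:r+45,c-50:c+50,::-1],(400,360),interpolation=cv2.INTER_CUBIC))
cv2.imwrite('pics/j1.png',np.hstack(o))
```

```text
[ 0.4925 -0.1895  0.0117]
scene brk 95 [[-102.3, 6.2, 33.1], [-87.5, 17.1, 52.8], [-77.9, 27.3, 95.7]]
   top 10 [-88.8  12.9  89.  -78.   27.1  98. ]
scene plate 138 [[-2.7, -12.6, 35.3], [1.8, 8.3, 73.3], [13.9, 25.7, 91.8]]
   top 37 [ -3.4 -13.5  86.2  11.5  23.6  92.5]
jig [ 5.618e+02 -2.143e+02 -1.898e+01 -3.000e-01  6.640e+02]Traceback (most recent call last):
  File "<stdin>", line 11, in <module>
    return _quantile_unchecked(
        a, q, axis, out, overwrite_input, method, keepdims, weights)
    return _ureduce(a,
                    func=_quantile_ureduce_func,
    ...<5 lines>...
                    overwrite_input=overwrite_input,
                    method=method)
    r = func(a, **kwargs)
    result = _quantile(arr,
                       quantiles=q,
    ...<2 lines>...
                       out=out,
                       weights=wgt)
    slices_having_nans = np.isnan(arr[-1, ...])
                                  ~~~^^^^^^^^^
IndexError: index -1 is out of bounds for axis 0 with size 0
```

Run:
```python
from h import *
J=np.radians(-18.4); cj=np.array([561.6,-214.1])
p,d,k=cap('scene'); P=cloud(d,k).reshape(-1,3); rgb=p.reshape(-1,3).astype(int)
D=P*1000-[*cj,0]; L=np.c_[D[:,0]*np.cos(J)+D[:,1]*np.sin(J),-D[:,0]*np.sin(J)+D[:,1]*np.cos(J),D[:,2]]
w=(rgb[:,0]>rgb[:,2]+35)&(rgb[:,0]>90)&(L[:,0]<-55)&(L[:,0]>-115)&(abs(L[:,1])<33)&(L[:,2]>22)&(L[:,2]<100)
Q=L[w]; h=30
def res(p):
    c,s=np.cos(p[2]),np.sin(p[2]); d=Q-[p[0],p[1],p[3]]; q=np.c_[d[:,0]*c+d[:,1]*s,-d[:,0]*s+d[:,1]*c,d[:,2]]
    return sdf(q,[(-14,14,25,0,60),(-26,14,25,0,14)])
s=least_squares(res,[-74,0,0,31],loss='soft_l1',x_scale=[1,1,.02,1]); print('bracket in jig frame x,y,yaw,z',np.round(s.x,2),len(Q),np.median(res(s.x)))
for m in ((Q[:,2]<45),(Q[:,2]>45)&(Q[:,2]<85),(Q[:,2]>85)): print(m.sum(),np.round([Q[m].min(0),np.median(Q[m],0),Q[m].max(0)],1).tolist())
delta([.5,-.2,0],-18.4)
cv2.imwrite('pics/j1.png',cv2.resize(p[150:225,325:425,::-1],(800,600),interpolation=cv2.INTER_CUBIC))
```

```text
bracket in jig frame x,y,yaw,z [-71.56   1.79   0.1   31.76] 94 0.8718810318842696
31 [[-100.0, 2.8, 32.7], [-93.8, 18.6, 41.3], [-77.2, 26.9, 44.7]]
46 [[-99.8, 5.1, 45.1], [-87.4, 16.3, 56.0], [-83.0, 26.5, 83.4]]
17 [[-89.5, 8.8, 85.4], [-86.4, 16.8, 90.6], [-75.9, 26.1, 94.3]]
yaw now -18.40 roll 0.0000 tool cm after roll [1.06 0.74 1.16] pos [ 0.4923 -0.1896  0.0116] tilt z [ 0.002 -0.001 -1.   ]
```

View pics/j1.png

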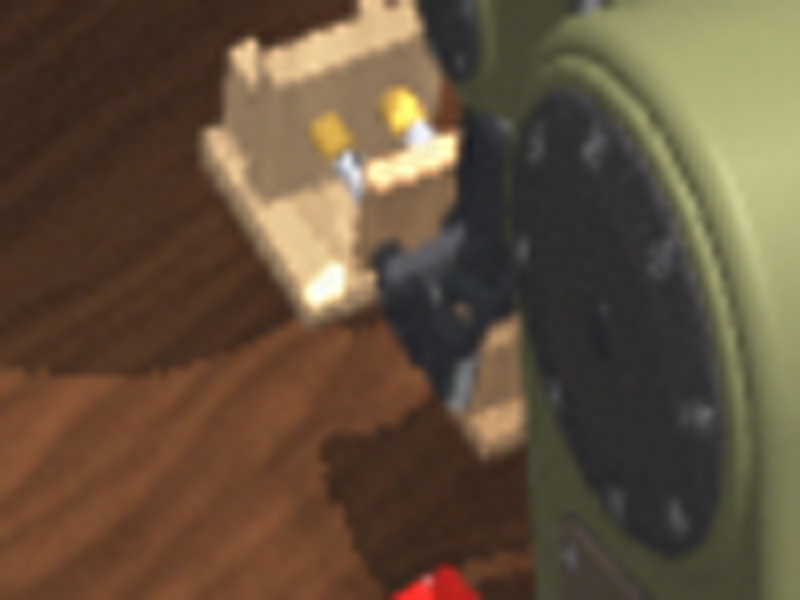

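The bracket is held square before the plate: y +1.5 mm, z about 1.6 mm high, yaw within 0.1°. I'll correct those and approach.

Request:
servo_tool --series '[{"translation":[1,0.15,0.15],"roll":0},{"translation":[1.2,0,0],"roll":0},{"translation":[1.2,0,0],"roll":0},{"translation":[1,0,0],"roll":0},{"translation":[0.6,0,0],"roll":0},{"translation":[0.3,0,0],"roll":0},{"translation":[0,0,0],"roll":0},{"translation":[0,0,0],"roll":0}]'

```text
time: 14.35
tool_pos: [0.5411, -0.2075, 0.0089]
orientation: [-3.101, 0.502, 0.0]
contact_force: [-0.0, -0.2, -2.0]
opening: 0.0494
gripper_force: 62.6
```

Run:
```python
from h import *
a=np.radians(-18.4); x=np.array([np.cos(a),np.sin(a)])
t=np.array([.5616,-.2141])+(-.014+.012)*x
delta([*t,.0101],-18.4); print(manip.get_state()['contact_force'])
```

```text
yaw now -18.40 roll -0.0000 tool cm after roll [ 1.95 -0.02 -0.12] pos [ 0.5411 -0.2075  0.0089] tilt z [-0.  0. -1.]
[-0.04207442 -0.22646349 -1.95260001]
```

Request:
servo_tool --series '[{"translation":[0.4,0,0],"roll":0},{"translation":[0.3,0,0],"roll":0},{"translation":[0.3,0,0],"roll":0},{"translation":[0,0,0],"roll":0},{"translation":[0,0,0],"roll":0},{"translation":[0,0,0],"roll":0}]'

```text
time: 14.85
tool_pos: [0.5507, -0.2107, 0.0088]
orientation: [-3.101, 0.502, 0.001]
contact_force: [-2.4, 1.3, -0.1]
opening: 0.0494
gripper_force: 62.7
```

Request:
servo_tool --series '[{"translation":[0.3,0,0],"roll":0},{"translation":[0.2,0,0],"roll":0},{"translation":[0,0,0],"roll":0},{"translation":[0,0,0],"roll":0},{"translation":[0,0,0],"roll":0}]'

```text
time: 15.27
tool_pos: [0.5554, -0.2123, 0.0088]
orientation: [-3.101, 0.503, 0.001]
contact_force: [-4.9, 1.2, 1.0]
opening: 0.0493
gripper_force: 62.7
```

Request:
servo_tool --series '[{"translation":[0,0,-0.12],"roll":0},{"translation":[0.25,0,0],"roll":0},{"translation":[0.2,0,0],"roll":0},{"translation":[0,0,0],"roll":0},{"translation":[0,0,0],"roll":0},{"translation":[0,0,0],"roll":0},{"translation":[0,0,0],"roll":0},{"translation":[0,0,0],"roll":0}]'

```text
time: 15.93
tool_pos: [0.5591, -0.2134, 0.0095]
orientation: [-3.1, 0.502, 0.004]
contact_force: [-7.8, 1.6, -0.8]
opening: 0.0496
gripper_force: 63.1
```

Run:
```python
from h import *
J=np.radians(-18.4); cj=np.array([561.6,-214.1])
a=J; x=np.array([np.cos(a),np.sin(a)]); delta([*(np.array([.5616,-.2141])-.002*x),.0101],-18.4)
p,d,k=cap('scene'); P=cloud(d,k).reshape(-1,3); rgb=p.reshape(-1,3).astype(int)
F=[]
for _ in range(5): viewer.capture('scene'); s=manip.get_state(); F.append(np.r_[s['contact_force'],s['ft_torque']])
print('F jig x',np.round(np.array(F)[:,:2]@x,2),np.round(np.mean(F,0),2))
D=P*1000-[*cj,0]; L=np.c_[D[:,0]*np.cos(J)+D[:,1]*np.sin(J),-D[:,0]*np.sin(J)+D[:,1]*np.cos(J),D[:,2]]
w=(rgb[:,0]>rgb[:,2]+35)&(rgb[:,0]>90)&(abs(L[:,1])<33)&(L[:,2]>24)&(L[:,2]<100)&(L[:,0]<26)&(L[:,0]>-40)
Q=L[w]; t=Q[(Q[:,2]>83)]; print('top pts',len(t),np.round(np.percentile(t,[3,50,97],axis=0),1).tolist())
def res(p): return sdf(Q-[p[0],p[1],p[2]],[(-14,14,25,0,60),(-26,14,25,0,14)])
m=Q[:,0]<8; Q=Q[m]; s=least_squares(res,[-2,0,30],loss='soft_l1'); print('bracket x,y,z',np.round(s.x,2),len(Q),np.median(res(s.x)))
cv2.imwrite('pics/j2.png',cv2.resize(p[140:215,325:425,::-1],(800,600),interpolation=cv2.INTER_CUBIC))
```

```text
yaw now -18.41 roll -0.0002 tool cm after roll [ 0.06 -0.01 -0.06] pos [ 0.5591 -0.2134  0.0095] tilt z [-0.002  0.001 -1.   ]
F jig x [-7.97 -7.67 -8.56 -8.   -8.39] [-7.87  2.06 -0.77  0.31  1.12 -0.19]
top pts 6 [[-17.0, 17.3, 84.9], [-14.6, 19.9, 88.0], [-11.5, 23.8, 89.4]]
bracket x,y,z [-2.37 -0.95 29.48] 63 0.8413231367803284
```

View pics/j2.png

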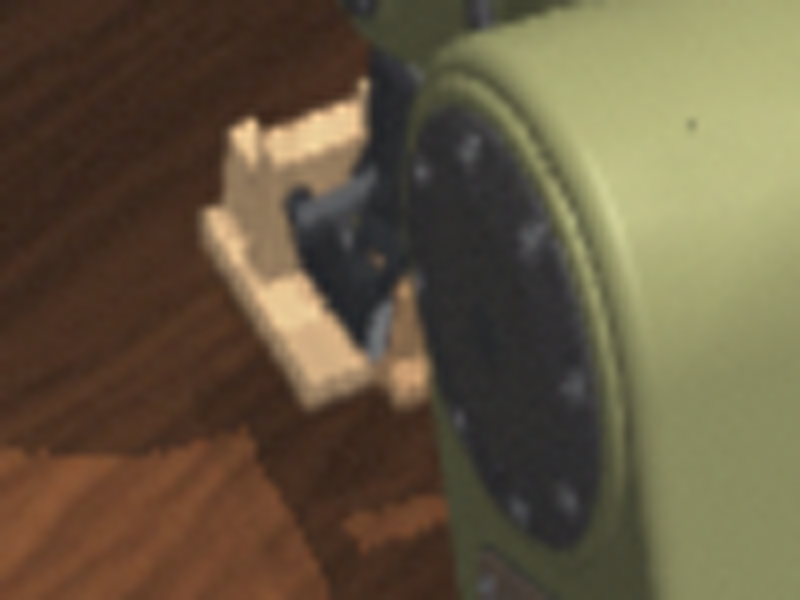

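The bracket is pressed on the plate with about 8.1 N, which is roughly 11.6 mm in. It is square and matches the outline to about 1 mm, so I'm handing in.

```bash
python3 -c "
from station import hand_in
print(hand_in())"
```

```text
the job is handed in; nothing more can be done
None
```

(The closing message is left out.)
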